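# Refit a tapered stopcock plug

## Robot

A 6-joint arm with a two-finger parallel gripper is mounted at the origin on a cart in front of the work surface, level with it; the furniture and walls round the work are solid. World frame = base frame: x ahead of the robot, y to its left, z up, the work surface at z = 0. Lengths are in m, angles in rad, forces in N, time in s.
With the tool pointing down it reaches from about 0.4 to 0.925 m from the base axis. Payload 12.5 kg.
Tool frame: the origin (TCP) lies on the mounting face of the last link; the fingertips stand 190 mm ahead of it and the grasp point (between the pads) lies 171 mm ahead of it; z points along the fingers, y is the line along which they close (so a half turn about z gives the same grasp; the last joint's range is limited). The gripper opens to 95 mm and grips with 3 to 60 N. Pads are 20 mm wide; open, the fingers measure 119 mm over their backs; the gripper's body (75 mm by 180 mm) begins 59 mm behind the grasp point.
Start: joints at [-1.455, 0.491, 1.559, -0, 1.092, -0.106], TCP at [0.138, -0.61, 0.405] pointing down, gripper open.
Joint ranges: [-3.1, 3.1], [-0.84, 2.19], [0.05, 2.79], [-1.13, 4.28], [0.06, 2.93], [-2.69, 2.69]. Speed limits (rad/s): [2.22, 2.22, 2.79, 3.14, 3.14, 3.14].

## Interface

Orientations are given as a unit quaternion [x, y, z, w].
In Python, from rig import sense, cams, job_done gives the robot as it stands.
- The arm moves only by the tool step_arm, never from a script. Its argument "rows" is a list of rows, each a list of 2 entries, a list of its own where there are three numbers: the shift along the tool's x, y, z in m, then the turn, a rotation vector about the tool's x, y, z in rad. In form: [[[tx, ty, tz], [wx, wy, wz]], ...]. A call has 1 to 10 rows; each row shifts and turns the commanded pose from where the row before left it, along the tool's axes as they then stand; what a row does not reach is not made up. A row lasts 1/10 s, in which the tool goes at most 50 mm and 8.59 degrees, less where a joint would pass 70% of its speed; a pose out of reach is approached as far as the arm can. A call with a gripper value outside its range is refused whole. "fingers" is the closure, from 0 (fully open) to 1 (shut), set as the call begins (left out, the last holds). The fingers move at their own pace and stop on an object; the grip force is fixed at half the most. Time passes only in rows, so rows that do not move let the fingers close. It gives the time, the measured TCP pose, the force, the opening and the grip force at its end, in the units of the state.
- sense(): the state, without advancing time (a new reading comes with each control period).
- cams.grab_frame(name): name is "scene" or "top" or "wrist"; returns a dict with "img" (480x640x3 uint8, red, green, blue), "depth" (480x640 float32, m along the optical axis (not along the pixel's ray), 0 where there is no reading), "fx", "fy", "cx", "cy" (pixels), "world_from_camera" (4x4, takes a point from camera to world coordinates); the wrist camera has in their place "hand_eye" (4x4, takes a point from camera to tool coordinates, whose origin is the TCP and whose axes are the flange's). Camera axes: x right, y down, z forward; pixel columns grow to the right and rows downward; lengths in m; the calibration is good to about 2 mm. A picture is of the moment at which its call begins: read the wrist's pose just before it.
- job_done(): hands the job in; it is judged then, once.
The state is a dict: "time_s": time; "joints": joint angles; "joint_velocities": joint speeds; "joint_efforts": joint torques, N m; "tool_pos": TCP position; "ee_rot": TCP orientation; "ft_force": force on the tool from outside, world axes, zero at the start; "moment": the same for the moment, N m; "finger_gap": opening from 0.0 (shut) to 1.0 (fully open); "gripper_force": force on a finger pad.
Only numpy, scipy, OpenCV 4.12 (cv2) and the standard library are available. Lean on these libraries where they do the work, as an engineer would, in place of code of your own. Each camera call takes 0.05 s, during which the arm holds its last target. There are 200 camera calls.

## Task

One stopcock plug of the suction manifold has been rinsed and is drying in the white rack. Set it into the empty glass barrel with its wing handle in the open position (along the hose nipple), then press it down steadily, firmly but well short of cracking the glass, and turn it shut while you press, so that the taper bites and the plug holds by itself. Leave it shut, its handle in line with the handle of the fitted stopcock beside it, let go, and leave the other things on the worktop where they are.

Things in the scene. Friction and masses are not known exactly. Their poses are not given: they have to be found in the camera images.
- plug: the loose stopcock plug, sizes in mm: 92 tall, about 80 g; white 1:5 taper (dia 14 at the small end, 23 at 46 above it), blue collar dia 30 from 60 to 64.5, blue wing handle 48 long (plug x) x 12 thick (plug y) from 67 to 91. Origin: centre of the small end; z up to the handle. Grip the handle across its thickness. It hangs upright in the rack by its collar with 2 mm play
- barrel: the empty glass barrel (outer dia 41 mm at the mouth) on its foot, fixed on the manifold. Origin: on the barrel's axis at worktop height; z up, -x along its hose nipple. Open: wing handle along barrel x; shut: along barrel y (either way round). Pressing over about 20 N while turning splits the glass
- barrel_mouth (a point): centre of the barrel's mouth, 76 mm above the worktop, inner dia 29. Inside is a white slotted bush with a 1:5 tapered bore, dia 22 at its top, 42 long. Its height is not known to 5 mm: the plug first touches all round with its small end 28 +-5 above the worktop. Turned about 1 rad under 12 to 17 N of downward press it sinks 3 to 5 further and bites; pressed without turning it does not bite
- fitted_valve: the other stopcock on the manifold, same barrel with its plug fitted and shut, fixed; 110 mm from the empty barrel, to its left or right. Origin and axes as for the empty barrel; its wing handle lies along y, its top 116 above the worktop
- rack: white drying rack, fixed, 90 x 130 mm, deck at 66 above the worktop with two holes dia 25; the plug hangs in the one at -29 along rack y. Origin: centre of the underside, on the worktop
- dropper_bottle: small brown dropper bottle, dia 34 mm, 102 tall, loose bystander; origin at the centre of its underside
- vial: white strip vial, dia 42 mm, 103 tall, loose bystander; origin at the centre of its underside
- timer: flat white lab timer, 62 x 62 x 18 mm, loose bystander; origin at the centre of its underside
- pen: blue and white pen, 135 mm long along its y, 16 thick, lying loose, bystander; origin at the centre of its underside

How it is judged:
By the outcome, as a careful person would: the job done as asked, in the order asked, and still so for the second after the job is handed in, with the robot touching nothing.
It also fails if it takes over 58 s, if anything falls off the work surface, if the arm or the gripper's body presses on something with over 40 N, if the wrist force passes 120 N, or if a joint passes its speed limit or range.

## Working session

There is one attempt and no reset: what is moved stays moved. The work goes in short steps, Python scripts to look and compute and a tool call to move; the robot and the scene stay as the last step left them, time stands still between calls to the robot, and variables do not carry over. Pictures are saved under pics/ and viewed, at most 10 in all, crops included, and the job is handed in when it is done.

Besides the shell and the picture viewer there is one more tool, called after "Request:" by a JSON object that holds its "method" and its "body". step_arm: Moves the arm, as the interface text tells. Its arguments: {"type":"object","properties":{"rows":{"type":"array"},"fingers":{"type":"number"}},"required":["rows"]}

```bash
ls; mkdir -p pics; python3 - <<'E'
from rig import sense,cams
import cv2,numpy as np,pickle
print(sense())
for n in("scene","top"):
    f=cams.grab_frame(n); pickle.dump(f,open(f"{n}.pkl","wb"))
    cv2.imwrite(f"pics/{n}0.png",f["img"][...,::-1]); print(n,f["fx"],f["cx"],f["cy"],f["world_from_camera"].round(3).tolist())
E
```

```text
pics
{'time_s': 0.0, 'joints': array([-1.45461250e+00,  4.91596155e-01,  1.55949471e+00,  2.28815493e-05,
        1.09168600e+00, -1.05577968e-01]), 'joint_velocities': array([ 8.85088665e-04, -6.94232460e-04,  8.09721266e-04,  3.96608755e-05,
       -9.89584718e-04,  8.72782579e-04]), 'joint_efforts': array([ 2.79886110e-03, -6.12631845e+01, -2.58179712e+01,  6.93554711e-02,
        4.82566771e-02, -1.06624213e-04]), 'tool_pos': array([ 0.13750067, -0.60964822,  0.40412329]), 'ee_rot': array([ 9.93859419e-01,  1.10648565e-01,  7.00943528e-06, -5.92155388e-04]), 'ft_force': array([-0.37109276,  1.08692618,  0.7408229 ]), 'moment': array([ 0.04295217, -0.03593947,  0.00501559]), 'gripper_force': 0.0, 'finger_gap': 1.0010986921030018}
scene 621.9008107290992 316.4801278601504 237.24942923176883 [[-0.656, -0.311, 0.688, -0.419], [-0.755, 0.281, -0.592, 0.875], [-0.009, -0.908, -0.419, 0.657], [0.0, 0.0, 0.0, 1.0]]
top 544.9717935178044 319.5141301259903 237.9297327630159 [[0.009, -0.987, 0.16, 0.304], [-1.0, -0.013, -0.019, 0.084], [0.021, -0.16, -0.987, 1.423], [0.0, 0.0, 0.0, 1.0]]
```

View pics/scene0.png

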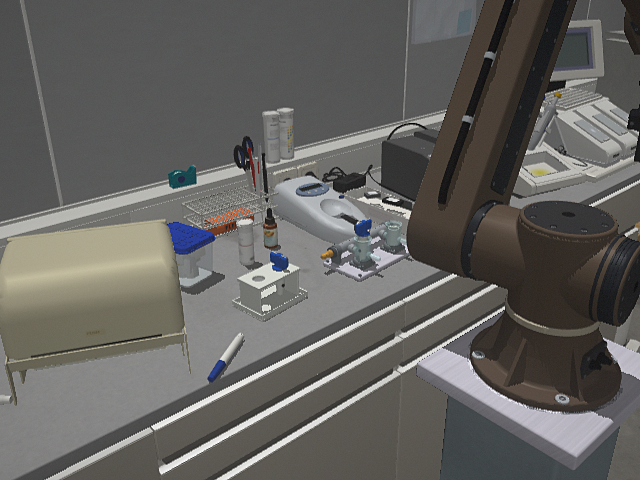

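View pics/top0.png

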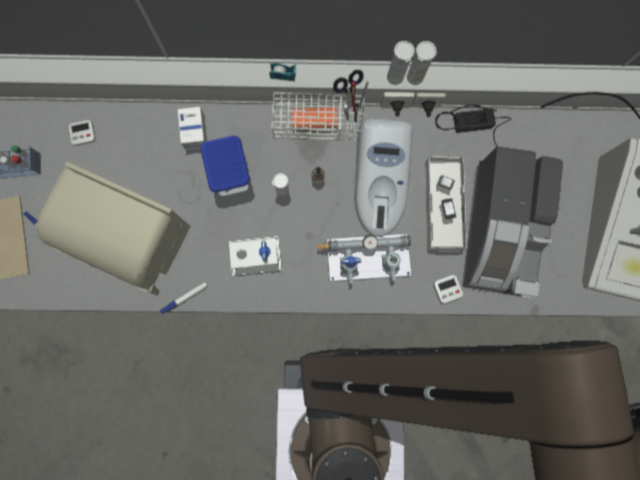

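The scene view shows the rack with the plug (blue wing at 280,260) and the manifold (fitted blue wing at 363,228; empty barrel at 393,235). In the top view the plug wing is at (265,251), the fitted valve at (350,263), the empty barrel at (391,262). The nipples point toward the robot.

```bash
cat > h.py <<'E'
import numpy as np,cv2
from scipy.spatial.transform import Rotation as R
def ray(f,uv,z,T=None):
    "pixels (n,2) onto the plane at height z"
    T=f["world_from_camera"] if T is None else T
    uv=np.atleast_2d(uv).astype(float)
    d=np.c_[(uv[:,0]-f["cx"])/f["fx"],(uv[:,1]-f["cy"])/f["fy"],np.ones(len(uv))]@T[:3,:3].T
    return T[:3,3]+d*((z-T[2,3])/d[:,2])[:,None]
def blue(img):
    h=cv2.cvtColor(img,cv2.COLOR_RGB2HSV)
    m=cv2.inRange(h,(100,130,40),(130,255,255))
    n,l,s,c=cv2.connectedComponentsWithStats(m)
    return [(l==i,s[i],c[i]) for i in range(1,n) if s[i,4]>40]
def axis(p):
    "centre and long-axis angle of planar points by their minimum-area rectangle"
    (c,wh,a)=cv2.minAreaRect((p[:,:2]*1000).astype(np.float32))
    if wh[0]<wh[1]: a+=90
    return np.array(c)/1000,wh,(a+90)%180-90
def wristT(s,f):
    T=np.eye(4);T[:3,:3]=R.from_quat(s["ee_rot"]).as_matrix();T[:3,3]=s["tool_pos"]
    return T@f["hand_eye"]
E
python3 - <<'E'
import pickle,numpy as np
from h import *
f=pickle.load(open("top.pkl","rb"))
for m,s,c in blue(f["img"]):
    v,u=np.nonzero(m)
    d=np.median(f["depth"][m]); 
    p=f["world_from_camera"]@np.array([(c[0]-f["cx"])/f["fx"]*d,(c[1]-f["cy"])/f["fy"]*d,d,1])
    print(c.round(1),s,p[:3].round(3),axis(ray(f,np.c_[u,v],p[2])))
for uv,z in(((391,262),.076),((255,256),.066),((318,176),.1),((280,181),.1),((384,250),.05)): print(uv,ray(f,uv,z).round(3))
E
```

```text
[224.4 163.1] [ 201  136   48   55 1951] [0.707 0.3   0.095] (array([0.7075722 , 0.29955554]), (130.30770874023438, 100.65587615966797), 15.130837440490723)
[168.5 306.9] [162 303  13   9  42] [0.349 0.441 0.012] (array([0.34780695, 0.44199536]), (7.908143043518066, 35.90788269042969), -54.986331939697266)
(391, 262) [[ 0.464 -0.121  0.076]]
(255, 256) [[0.476 0.219 0.066]]
(318, 176) [[0.675 0.064 0.1  ]]
(280, 181) [[0.661 0.159 0.1  ]]
(384, 250) [[ 0.497 -0.107  0.05 ]]
```

```bash
python3 - <<'E'
import pickle,numpy as np
from rig import sense,cams
from h import *
f=pickle.load(open("top.pkl","rb"))
v,u=np.mgrid[:480,:640];d=f["depth"]
P=np.stack([(u-f["cx"])/f["fx"]*d,(v-f["cy"])/f["fy"]*d,d,np.ones_like(d)],-1)@f["world_from_camera"].T
for n,(a,b,c,e) in dict(black=(480,145,565,300),dev=(355,120,410,232),gauge=(330,232,412,250),valve=(335,250,365,285),empty=(380,250,402,285),rack=(228,235,285,275)).items():
    print(n,np.percentile(P[b:e,a:c,2][d[b:e,a:c]>0],[50,90,99,100]).round(3))
w=cams.grab_frame("wrist");print(w["hand_eye"].round(3).tolist(),w["fx"],w["cx"],w["cy"])
E
```

```text
black [0.149 0.184 0.192 0.197]
dev [0.072 0.097 0.102 0.107]
gauge [0.043 0.065 0.079 0.084]
valve [0.011 0.103 0.118 0.122]
empty [0.014 0.071 0.078 0.083]
rack [0.015 0.068 0.097 0.101]
[[0.001, -0.969, -0.246, 0.07], [1.0, 0.001, -0.0, -0.0], [0.0, -0.246, 0.969, 0.02], [0.0, 0.0, 0.0, 1.0]] 368.3324660742886 318.9960071939152 234.99550527614434
```

Request:
{"method": "step_arm", "body": {"rows": [[[0.02,0,-0.03],[0,0,0.111]],[[0.02,0,-0.03],[0,0,0.111]],[[0.045,0,0],[0,0,0]],[[0.045,0,0],[0,0,0]],[[0.045,0,0],[0,0,0]],[[0.045,0,0],[0,0,0]],[[0.03,-0.03,0],[0,0,0]],[[0.03,-0.03,0],[0,0,0]],[[0.02,-0.04,0],[0,0,0]],[[0,-0.045,0],[0,0,0]]]}}

```text
time_s: 1.15
tool_pos: [0.4388, -0.4567, 0.4636]
ee_rot: [1.0, 0.001, -0.0, -0.0]
ft_force: [0.3, 0.4, 0.2]
finger_gap: 1.002
gripper_force: 0.0
```

Request:
{"method": "step_arm", "body": {"rows": [[[0,-0.045,0],[0,0,0]],[[0,-0.045,0],[0,0,0]],[[0,-0.045,0],[0,0,0]],[[0,-0.045,0],[0,0,0]],[[0,-0.045,0],[0,0,0]],[[0,-0.045,0],[0,0,0]],[[0,-0.045,0],[0,0,0]],[[0,-0.045,0],[0,0,0]],[[0,-0.045,0],[0,0,0]],[[0,-0.045,0],[0,0,0]]]}}

```text
time_s: 2.15
tool_pos: [0.4366, -0.0064, 0.4648]
ee_rot: [1.0, -0.0, 0.0, 0.0]
ft_force: [1.1, -0.2, 0.3]
finger_gap: 1.001
gripper_force: 0.0
```

Request:
{"method": "step_arm", "body": {"rows": [[[0,-0.02,0],[0,0,0]],[[0,0,0],[0,0,0]],[[0,0,0],[0,0,0]]]}}

```text
time_s: 2.45
tool_pos: [0.437, 0.0118, 0.4647]
ee_rot: [1.0, 0.001, -0.0, 0.0]
ft_force: [0.3, 0.2, -0.1]
finger_gap: 0.999
gripper_force: 0.0
```

```bash
python3 - <<'E'
import pickle
from rig import sense,cams
from h import *
s=sense();f=cams.grab_frame("wrist");pickle.dump((s,f),open("w1.pkl","wb"))
print(s["tool_pos"],R.from_quat(s["ee_rot"]).as_euler("xyz"),s["ft_force"],s["joints"])
cv2.imwrite("pics/w1.png",f["img"][...,::-1])
T=wristT(s,f)
for m,st,c in blue(f["img"]):
    v,u=np.nonzero(m); print(c.round(0),st,[axis(ray(f,np.c_[u,v],z,T)) for z in(.097,.116)])
E
```

```text
[0.43703389 0.01182871 0.46466713] [3.14130486e+00 5.83273095e-05 1.03579571e-03] [ 0.29720682  0.21036688 -0.12585879] [-1.24196061e-01  1.52345518e-01  1.90499258e+00 -3.31262300e-04
  1.08427650e+00  1.44571935e+00]
[124. 157.] [114 134  19  49 422] [(array([0.49125266, 0.19471999]), (14.742630958557129, 43.499725341796875), -0.0019073486328125), (array([0.49209085, 0.18474275]), (13.936690330505371, 41.121734619140625), -0.00189208984375)]
[142. 156.] [131 144  19  27 215] [(array([0.49348578, 0.17686275]), (22.915666580200195, 14.849913597106934), 24.343238830566406), (array([0.49420193, 0.16786171]), (21.662939071655273, 14.038089752197266), 24.34320068359375)]
[352. 185.] [329 171  49  29 729] [(array([ 0.46694672, -0.01975269]), (26.280195236206055, 45.38433074951172), -89.89644899964333), (array([ 0.46911374, -0.01800527]), (24.843557357788086, 42.903236389160156), -89.89581573009491)]
```

View pics/w1.png

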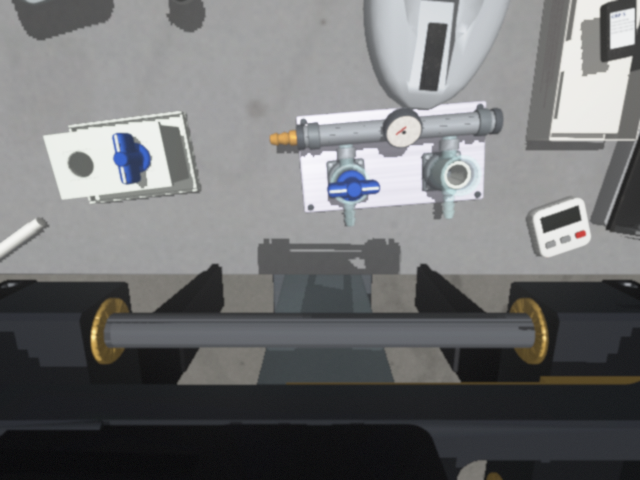

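The wrist view shows the plug's wing at (124,157) standing along the rack's short side, the fitted wing at (353,187) and the empty mouth at (458,175). The manifold is turned a few degrees. I'll look closer at the manifold, then at the plug.

Request:
{"method": "step_arm", "body": {"rows": [[[-0.01,0.02,0.025],[0,0,0]],[[-0.01,0.02,0.025],[0,0,0]],[[0,0.02,0.025],[0,0,0]],[[0,0.02,0.025],[0,0,0]],[[0,0,0],[0,0,0]],[[0,0,0],[0,0,0]]]}}

```text
time_s: 3.1
tool_pos: [0.4171, -0.0691, 0.3648]
ee_rot: [1.0, -0.001, -0.0, -0.0]
ft_force: [0.2, 0.2, 0.7]
finger_gap: 1.0
gripper_force: 0.0
```

```bash
python3 - <<'E'
import pickle
from rig import sense,cams
from h import *
s=sense();f=cams.grab_frame("wrist");pickle.dump((s,f),open("w2.pkl","wb"))
print(s["tool_pos"])
cv2.imwrite("pics/w2.png",cv2.resize(f["img"][60:300,200:500,::-1],None,fx=2.5,fy=2.5))
E
```

```text
[ 0.41711722 -0.06908783  0.36480725]
```

Request:
{"method": "step_arm", "body": {"rows": [[[0.005,-0.045,0],[0,0,0]],[[0.005,-0.045,0],[0,0,0]],[[0.005,-0.045,0],[0,0,0]],[[0.005,-0.045,0],[0,0,0]],[[0,-0.045,0],[0,0,0]],[[0,-0.025,0],[0,0,0]],[[0,0,0],[0,0,0]],[[0,0,0],[0,0,0]]]}}

```text
time_s: 3.95
tool_pos: [0.4367, 0.1826, 0.3656]
ee_rot: [1.0, 0.001, 0.001, -0.0]
ft_force: [0.8, 0.1, 0.5]
finger_gap: 1.001
gripper_force: 0.0
```

```bash
python3 - <<'E'
import pickle
from rig import sense,cams
from h import *
s=sense();f=cams.grab_frame("wrist");pickle.dump((s,f),open("w3.pkl","wb"))
print(s["tool_pos"])
cv2.imwrite("pics/w3.png",cv2.resize(f["img"][60:300,200:500,::-1],None,fx=2.5,fy=2.5))
E
```

```text
[0.43665762 0.18255031 0.36555338]
```

View pics/w2.png

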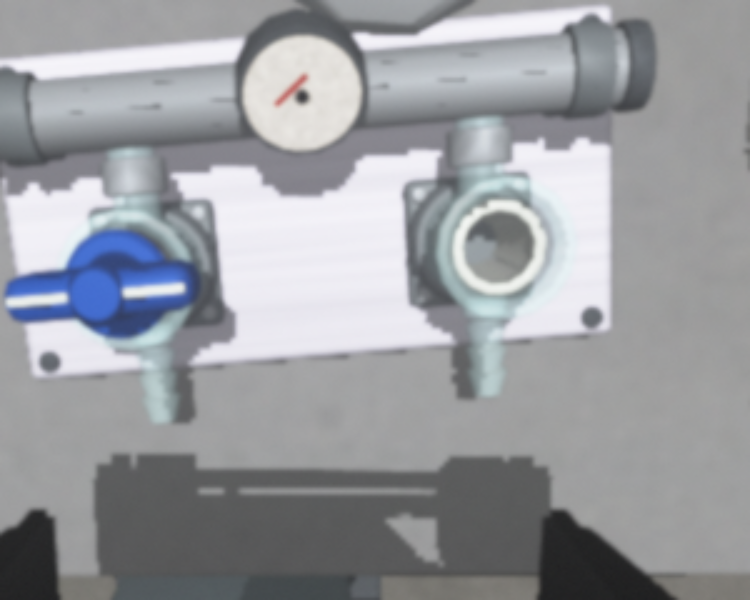

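View pics/w3.png

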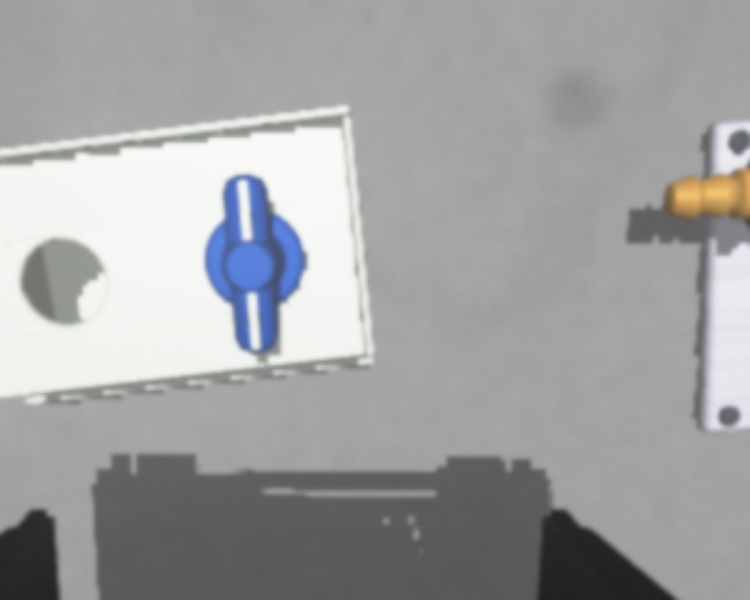

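w2 shows the fitted wing (stripe from crop 10,302 to 185,290) and the empty bush ring centred at crop (500,246). w3 shows the plug wing from crop (245,177) to (257,352), tilted about 4°. Next I'll measure these.

```bash
python3 - <<'E'
import pickle
from h import *
cr=lambda p:np.array(p)/2.5+[200,60]-.3
s,f=pickle.load(open("w3.pkl","rb"));T=wristT(s,f)
e=ray(f,cr([(245,177),(257,352),(250,265),(241,182),(255,345)]),.095,T);print("plug",e.round(4))
d=e[3]-e[4];print("yaw",np.degrees(np.arctan2(d[1],d[0])), "mid",(e[0]+e[1])/2)
r=ray(f,cr([(0,152),(347,106),(368,358)]),.0,T)
hsv=cv2.cvtColor(f["img"],cv2.COLOR_RGB2HSV);b=cv2.inRange(hsv,(100,110,40),(130,255,255));b[:,:260]=0;b[:,340:]=0
c=max(cv2.findContours(b,0,1)[0],key=cv2.contourArea)[:,0]
m=cv2.inRange(hsv,(100,110,40),(130,255,255))
print("blue box",cv2.boundingRect(c),"top rect",axis(ray(f,c,.095,T)),"depth",np.median(f["depth"][cr((250,266)).astype(int)[1]-2:][:5,298:303]))
s,f=pickle.load(open("w2.pkl","rb"));T=wristT(s,f)
e=ray(f,cr([(8,302),(190,284),(96,294),(10,302),(185,290)]),.115,T);d=e[3]-e[4];print("fitted",e.round(4),np.degrees(np.arctan2(d[1],d[0])),(e[3]+e[4])/2)
g=cv2.cvtColor(f["img"],cv2.COLOR_RGB2HSV);w=cv2.inRange(g,(0,0,200),(180,28,255));w[:138]=0;w[182:]=0;w[:,:378]=0;w[:,422:]=0
n,l,st,ce=cv2.connectedComponentsWithStats(w)
print(st[1:],ce[1:])
print("w depth z:")
v,u=np.mgrid[130:190,370:430];dd=f["depth"][130:190,370:430]
P=np.stack([(u-f["cx"])/f["fx"]*dd,(v-f["cy"])/f["fy"]*dd,dd,np.ones_like(dd)],-1)@T.T
print((P[4::4,2::4,2]*1000).astype(int))
bx=ray(f,cr([(500,246)]),.07,T);print("bush",bx)
pl=ray(f,cr([(35,377),(610,329)]),.01,T);d=pl[0]-pl[1];print("plate yaw",np.degrees(np.arctan2(d[1],d[0])))
E
```

```text
plug [[0.5136 0.1972 0.095 ]
 [0.4674 0.1945 0.095 ]
 [0.4909 0.1961 0.095 ]
 [0.5123 0.1983 0.095 ]
 [0.4693 0.195  0.095 ]]
yaw 4.383306723631585 mid [0.49050061 0.19584712 0.095     ]
blue box (283, 131, 27, 69) top rect (array([0.49088434, 0.19863956]), (17.44040298461914, 44.80563735961914), -0.2252655029296875) depth 0.2442633
fitted [[ 0.4632  0.0034  0.115 ]
 [ 0.4676 -0.0419  0.115 ]
 [ 0.4652 -0.0186  0.115 ]
 [ 0.4632  0.0029  0.115 ]
 [ 0.4661 -0.0407  0.115 ]] 93.75947454981602 [ 0.46466102 -0.01889574  0.115     ]
[[378 138  11  16  28]
 [381 138  41  44 675]] [[381.92857143 144.57142857]
 [405.44       160.2       ]]
w depth z:
[[ 16  23  25  43  74  76  74  75  76  75  77  76  10  10   9]
 [ 24  24  35  75  75  73  73  70  71  72  73  73  77  10  10]
 [ 26  41  75  74  75  64  65  64  67  64  67  72  75  75  10]
 [ 30  52  75  73  64  36  40  46  55  65  64  69  73  74  74]
 [ 44  74  75  65  25  24  27  37  46  56  64  62  71  73  75]
 [ 47  75  73  64  26  26  26  33  43  52  62  64  70  74  74]
 [ 50  76  73  65  26  26  26  33  42  52  62  64  69  73  75]
 [ 48  75  70  66  26  26  25  36  46  54  64  63  70  74  76]
 [ 39  75  73  66  33  32  37  44  46  59  64  64  72 344  75]
 [ 25  76  76  64  65  51  50  55  60  66  65  70  73  75  10]
 [ 24  25  74  74  64  64  65  65  65  62  70  72  75  76   9]
 [ 18  23  25  74  74  71  70  66  70  72  72  77  75   8   9]
 [  8   9  10  39  74  76  75  74  73  74  75   9   8   8   9]
 [ 10   8   9   9  45  74  75  76  75  10   9   9  10  10  10]]
bush [[ 0.47460978 -0.12756256  0.07      ]]
plate yaw 94.69723601943952
```

```bash
python3 - <<'E'
import pickle
from h import *
def pts(name,c0,c1,r0,r1):
    s,f=pickle.load(open(name,"rb"));T=wristT(s,f)
    v,u=np.mgrid[r0:r1,c0:c1];d=f["depth"][r0:r1,c0:c1]
    P=np.stack([(u-f["cx"])/f["fx"]*d,(v-f["cy"])/f["fy"]*d,d,np.ones_like(d)],-1)@T.T
    return P[...,:3][d>0],f["img"][r0:r1,c0:c1][d>0]
def circ(p):
    c,r=cv2.minEnclosingCircle((p[:,:2]*1000).astype(np.float32));return np.round(c,1),round(r,1),len(p)
P,_=pts("w2.pkl",370,435,128,195)
q=P[(P[:,2]>.072)&(P[:,2]<.079)];print("rim",circ(q))
q=P[(P[:,2]>.062)&(P[:,2]<.067)];print("bush",circ(q),q[:,2].mean(), np.abs(P[(P[:,2]>.024)&(P[:,2]<.0265)][:,:2]).mean(0))
P,_=pts("w2.pkl",195,285,145,200)
q=P[(P[:,2]>.1)&(P[:,2]<.122)];print("fit wing",axis(q),q[:,2].max())
P,_=pts("w3.pkl",275,330,125,210)
q=P[(P[:,2]>.0735+.002)&(P[:,2]<.105)];print("plug wing",axis(q),np.percentile(q[:,2],[50,95,100]))
E
```

```text
rim (array([ 474.4, -128.1]), 20.5, 1183)
bush (array([ 474.3, -128.5]), 14.4, 556) 0.06486274306338673 [0.47497644 0.12372458]
fit wing (array([ 0.465625  , -0.01856372]), (15.137323379516602, 47.949642181396484), -80.37997245788574) 0.11893820813207923
plug wing (array([0.49092197, 0.19645158]), (15.03072452545166, 47.33823013305664), -0.333404541015625) [0.0964287  0.09847491 0.09970668]
```

Request:
{"method": "step_arm", "body": {"rows": [[[0.027,-0.007,0],[0,0,0]],[[0.027,-0.007,0],[0,0,0]],[[0,0,0],[0,0,-0.077]],[[0,0,0.03],[0,0,0]],[[0,0,0.03],[0,0,0]],[[0,0,0.02],[0,0,0]],[[0,0,0],[0,0,0]],[[0,0,0],[0,0,0]]]}}

```text
time_s: 4.8
tool_pos: [0.4914, 0.1952, 0.2854]
ee_rot: [0.999, 0.038, 0.0, 0.0]
ft_force: [0.5, -0.4, -0.5]
finger_gap: 0.998
gripper_force: 0.0
```

```bash
python3 - <<'E'
from rig import sense
from h import *
s=sense();print(s["tool_pos"],R.from_quat(s["ee_rot"]).as_euler("xyz"),s["ft_force"])
E
```

```text
[0.49143987 0.19516193 0.28540023] [ 3.14153858e+00 -2.12053952e-04  7.56112688e-02] [ 0.50206084 -0.35606892 -0.52025695]
```

Request:
{"method": "step_arm", "body": {"rows": [[[-0.0005,-0.001,0.012],[0,0,0]],[[0,0,0.0095],[0,0,0]],[[0,0,0],[0,0,0]],[[0,0,0],[0,0,0]]]}}

```text
time_s: 5.2
tool_pos: [0.4905, 0.1969, 0.2631]
ee_rot: [0.999, 0.038, -0.0, 0.0]
ft_force: [-0.6, -0.5, -0.4]
finger_gap: 1.001
gripper_force: 0.0
```

Request:
{"method": "step_arm", "body": {"rows": [[[0,0,0],[0,0,0]],[[0,0,0],[0,0,0]],[[0,0,0],[0,0,0]],[[0,0,0],[0,0,0]],[[0,0,0],[0,0,0]],[[0,0,0],[0,0,0]],[[0,0,0],[0,0,0]],[[0,0,0],[0,0,0]],[[0,0,0],[0,0,0]],[[0,0,0],[0,0,0]]], "fingers": 1}}

```text
time_s: 6.2
tool_pos: [0.4905, 0.1968, 0.2632]
ee_rot: [0.999, 0.038, 0.0, 0.0]
ft_force: [-0.2, 0.0, -0.4]
finger_gap: 0.217
gripper_force: 0.0
```

Request:
{"method": "step_arm", "body": {"rows": [[[0,0,0],[0,0,0]],[[0,0,0],[0,0,0]],[[0,0,0],[0,0,0]],[[0,0,0],[0,0,0]]]}}

```text
time_s: 6.6
tool_pos: [0.4905, 0.1968, 0.2632]
ee_rot: [0.999, 0.038, 0.0, 0.0]
ft_force: [-0.8, -0.6, -0.2]
finger_gap: 0.121
gripper_force: 30.0
```

Request:
{"method": "step_arm", "body": {"rows": [[[0,0,-0.02],[0,0,0]],[[0,0,-0.04],[0,0,0]],[[0,0,-0.04],[0,0,0]],[[0,0,-0.035],[0,0,0]],[[0,0,0],[0,0,0]],[[0,0,0],[0,0,0]]]}}

```text
time_s: 7.2
tool_pos: [0.4902, 0.1968, 0.3983]
ee_rot: [0.999, 0.038, 0.0, -0.0]
ft_force: [0.4, 0.9, -0.6]
finger_gap: 0.126
gripper_force: 30.0
```

Request:
{"method": "step_arm", "body": {"rows": [[[-0.003,0.023,0],[0,0,-0.006]],[[-0.006,0.043,0],[0,0,0]],[[-0.006,0.043,0],[0,0,0]],[[-0.006,0.043,0],[0,0,0]],[[-0.006,0.043,0],[0,0,0]],[[-0.006,0.043,0],[0,0,0]],[[-0.005,0.043,0],[0,0,0]],[[-0.003,0.042,0],[0,0,0]],[[0,0,0],[0,0,0]],[[0,0,0],[0,0,0]]]}}

```text
time_s: 8.2
tool_pos: [0.476, -0.1292, 0.3966]
ee_rot: [0.999, 0.04, -0.001, -0.001]
ft_force: [-0.4, 0.3, -0.8]
finger_gap: 0.124
gripper_force: 30.0
```

```bash
python3 - <<'E'
from rig import sense,cams
from h import *
s=sense();print(s["tool_pos"],R.from_quat(s["ee_rot"]).as_euler("xyz"),s["ft_force"],s["finger_gap"])
f=cams.grab_frame("wrist");import pickle;pickle.dump((s,f),open("w4.pkl","wb"))
cv2.imwrite("pics/w4.png",f["img"][...,::-1])
E
```

```text
[ 0.47596726 -0.12918227  0.39664379] [-3.14016156e+00  2.65511750e-03  8.05816606e-02] [-0.41368501  0.28707704 -0.78320365] 0.12389407660972483
```

View pics/w4.png

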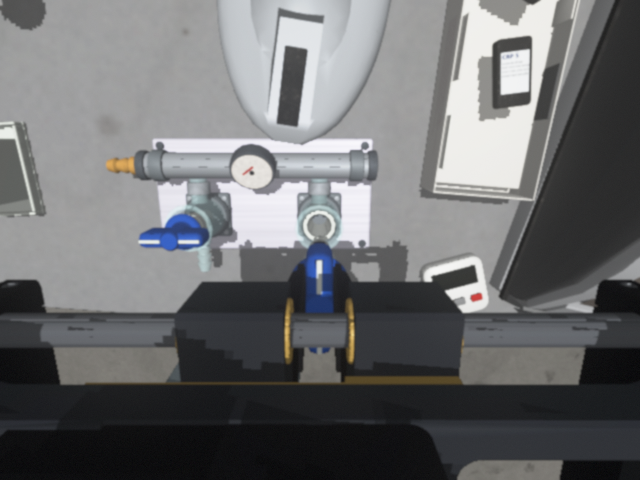

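The plug is held upright at (318,280), straight along the tool x, and the empty mouth is at (319,226) ahead of it in the image. I'll recheck the mouth and the plug's offset from depth.

```bash
python3 - <<'E'
import pickle
from h import *
s,f=pickle.load(open("w4.pkl","rb"));T=wristT(s,f)
v,u=np.mgrid[190:320,280:360];d=f["depth"][190:320,280:360]
P=(np.stack([(u-f["cx"])/f["fx"]*d,(v-f["cy"])/f["fy"]*d,d,np.ones_like(d)],-1)@T.T)[...,:3]
P=P[d>0];q=P[(P[:,2]>.062)&(P[:,2]<.079)];print(np.percentile(q,[0,2,50,98,100],axis=0).round(4))
c,r=cv2.minEnclosingCircle((q[:,:2]*1000).astype(np.float32));print(c,r)
hs=cv2.cvtColor(f["img"],cv2.COLOR_RGB2HSV);b=cv2.inRange(hs,(100,110,40),(130,255,255))[190:320,280:360][d>0]>0
q=P[b&(P[:,2]>.15)];print("held",np.percentile(q,[0,2,50,98,100],axis=0).round(4))
k=q[(q[:,2]>np.percentile(q[:,2],60))];print(k.mean(0),axis(q))
E
```

```text
[[ 0.457  -0.1479  0.062 ]
 [ 0.4599 -0.1465  0.0632]
 [ 0.4751 -0.127   0.0734]
 [ 0.4933 -0.1094  0.0768]
 [ 0.4946 -0.108   0.0777]]
(474.5286560058594, -127.91864013671875) 20.236888885498047
held [[ 0.4738 -0.1404  0.2012]
 [ 0.4748 -0.1344  0.2036]
 [ 0.4877 -0.1275  0.2294]
 [ 0.4998 -0.1213  0.2379]
 [ 0.5065 -0.116   0.2972]]
[ 0.48214743 -0.12790675  0.23374168] (array([ 0.48855753, -0.12580485]), (32.68142318725586, 22.821210861206055), 28.11182975769043)
```

Request:
{"method": "step_arm", "body": {"rows": [[[-0.0015,-0.001,0.03],[0,0,0]],[[0,0,0.02],[0,0,0]],[[0,0,0],[0,0,0]],[[0,0,0],[0,0,0]]]}}

```text
time_s: 8.65
tool_pos: [0.4749, -0.1267, 0.3483]
ee_rot: [0.999, 0.042, -0.0, -0.0]
ft_force: [-0.0, 0.2, -1.2]
finger_gap: 0.126
gripper_force: 30.0
```

```bash
python3 - <<'E'
from rig import sense
from h import *
s=sense();print(s["tool_pos"],R.from_quat(s["ee_rot"]).as_euler("xyz"),s["ft_force"],s["moment"],s["finger_gap"])
E
```

```text
[ 0.47489144 -0.1267416   0.34830909] [-3.14121682e+00  7.82337552e-04  8.42416843e-02] [-0.04495479  0.15795828 -1.2360286 ] [ 0.01760547  0.00434009 -0.0014668 ] 0.125568742403748
```

Request:
{"method": "step_arm", "body": {"rows": [[[-0.0005,0.0013,0.02],[0,0,0]],[[0,0,0.02],[0,0,0]],[[0,0,0.012],[0,0,0]],[[0,0,0.004],[0,0,0]],[[0,0,0],[0,0,0]],[[0,0,0],[0,0,0]]]}}

```text
time_s: 9.25
tool_pos: [0.4745, -0.1288, 0.2932]
ee_rot: [0.999, 0.042, 0.001, 0.0]
ft_force: [-0.1, 0.1, 0.3]
finger_gap: 0.125
gripper_force: 30.0
```

Request:
{"method": "step_arm", "body": {"rows": [[[0,0,0.003],[0,0,0]],[[0,0,0.003],[0,0,0]],[[0,0,0],[0,0,0]]]}}

```text
time_s: 9.55
tool_pos: [0.4742, -0.1289, 0.2861]
ee_rot: [0.999, 0.041, -0.0, 0.0]
ft_force: [0.8, 0.2, -0.1]
finger_gap: 0.124
gripper_force: 30.0
```

Request:
{"method": "step_arm", "body": {"rows": [[[0,0,0.002],[0,0,0]],[[0,0,0.0005],[0,0,0]],[[0,0,0],[0,0,0]]]}}

```text
time_s: 9.85
tool_pos: [0.4742, -0.1289, 0.2836]
ee_rot: [0.999, 0.041, -0.0, -0.0]
ft_force: [-0.7, -0.5, -0.5]
finger_gap: 0.122
gripper_force: 30.0
```

Request:
{"method": "step_arm", "body": {"rows": [[[0,0,0.001],[0,0,0]],[[0,0,0],[0,0,0]]]}}

```text
time_s: 10.05
tool_pos: [0.4742, -0.1289, 0.2826]
ee_rot: [0.999, 0.041, -0.0, -0.0]
ft_force: [-0.8, 0.2, -1.0]
finger_gap: 0.126
gripper_force: 30.0
```

Request:
{"method": "step_arm", "body": {"rows": [[[0,0,0.001],[0,0,0]],[[0,0,0],[0,0,0]]]}}

```text
time_s: 10.25
tool_pos: [0.4741, -0.1289, 0.2816]
ee_rot: [0.999, 0.041, -0.0, -0.0]
ft_force: [-1.0, -0.3, -1.3]
finger_gap: 0.128
gripper_force: 30.0
```

Request:
{"method": "step_arm", "body": {"rows": [[[0,0,0.001],[0,0,0]],[[0,0,0],[0,0,0]]]}}

```text
time_s: 10.45
tool_pos: [0.4741, -0.1289, 0.2806]
ee_rot: [0.999, 0.041, -0.0, -0.0]
ft_force: [-2.4, 0.4, 0.0]
finger_gap: 0.126
gripper_force: 30.0
```

Request:
{"method": "step_arm", "body": {"rows": [[[0,0,0.0007],[0,0,0]],[[0,0,0],[0,0,0]]]}}

```text
time_s: 10.65
tool_pos: [0.4741, -0.1289, 0.28]
ee_rot: [0.999, 0.041, -0.0, -0.0]
ft_force: [-3.4, 0.4, 0.2]
finger_gap: 0.125
gripper_force: 30.0
```

Request:
{"method": "step_arm", "body": {"rows": [[[0,0,0.0005],[0,0,0]],[[0,0,0],[0,0,0]]]}}

```text
time_s: 10.85
tool_pos: [0.4741, -0.1289, 0.2796]
ee_rot: [0.999, 0.041, -0.0, -0.0]
ft_force: [-3.1, 0.6, 3.5]
finger_gap: 0.125
gripper_force: 30.0
```

Request:
{"method": "step_arm", "body": {"rows": [[[-0.0006,0,0],[0,0,0]],[[0,0,0],[0,0,0]]]}}

```text
time_s: 11.05
tool_pos: [0.4737, -0.1289, 0.2796]
ee_rot: [0.999, 0.041, 0.0, 0.0]
ft_force: [-1.8, 2.5, 2.8]
finger_gap: 0.129
gripper_force: 30.0
```

Request:
{"method": "step_arm", "body": {"rows": [[[0,0,0.0005],[0,0,0]],[[0,0,0],[0,0,0]]]}}

```text
time_s: 11.25
tool_pos: [0.4738, -0.1289, 0.2793]
ee_rot: [0.999, 0.041, 0.0, 0.0]
ft_force: [-2.6, 2.7, 5.9]
finger_gap: 0.124
gripper_force: 30.0
```

```bash
python3 - <<'E'
from rig import sense
from h import *
s=sense();print(s["tool_pos"],R.from_quat(s["ee_rot"]).as_euler("xyz"),s["ft_force"],s["moment"],s["finger_gap"],s["joints"])
E
```

```text
[ 0.47376397 -0.1289249   0.27927232] [ 3.14132648e+00 -6.62946217e-04  8.27673101e-02] [-2.59355265  2.71161297  5.90427601] [0.6242133  0.48730109 0.06057216] 0.12358665130082086 [-4.00331357e-01  4.86040162e-01  2.01131696e+00  1.20397737e-04
  6.43524807e-01  1.08760146e+00]
```

Request:
{"method": "step_arm", "body": {"rows": [[[-0.0004,-0.0006,0.0004],[0,0,0]],[[0,0,0],[0,0,0]]]}}

```text
time_s: 11.45
tool_pos: [0.4735, -0.1286, 0.2791]
ee_rot: [0.999, 0.041, 0.001, 0.001]
ft_force: [-1.7, -0.2, 8.0]
finger_gap: 0.125
gripper_force: 30.0
```

Request:
{"method": "step_arm", "body": {"rows": [[[0,0,0.0005],[0,0,0]],[[0,0,0],[0,0,0]]]}}

```text
time_s: 11.65
tool_pos: [0.4735, -0.1286, 0.2788]
ee_rot: [0.999, 0.041, 0.001, 0.001]
ft_force: [-2.5, -0.5, 10.7]
finger_gap: 0.126
gripper_force: 30.0
```

Request:
{"method": "step_arm", "body": {"rows": [[[-0.0003,0,0.0006],[0,0,0]],[[0,0,0],[0,0,0]]]}}

```text
time_s: 11.85
tool_pos: [0.4733, -0.1286, 0.2785]
ee_rot: [0.999, 0.041, 0.001, 0.001]
ft_force: [-2.0, 2.0, 14.7]
finger_gap: 0.126
gripper_force: 30.0
```

Request:
{"method": "step_arm", "body": {"rows": [[[0,0,0.0001],[0,0,-0.04]],[[0,0,0.0001],[0,0,-0.04]]]}}

```text
time_s: 12.05
tool_pos: [0.4733, -0.1286, 0.2783]
ee_rot: [0.997, 0.082, 0.001, 0.001]
ft_force: [-2.5, 1.6, 14.3]
finger_gap: 0.125
gripper_force: 30.0
```

Request:
{"method": "step_arm", "body": {"rows": [[[0,0,0.0002],[0,0,-0.06]],[[0,0,0.0002],[0,0,-0.06]]]}}

```text
time_s: 12.25
tool_pos: [0.4733, -0.1286, 0.278]
ee_rot: [0.99, 0.142, 0.001, 0.001]
ft_force: [-2.3, 2.3, 17.6]
finger_gap: 0.127
gripper_force: 30.0
```

Request:
{"method": "step_arm", "body": {"rows": [[[0,0,-0.0003],[0,0,-0.05]],[[0,0,0.0001],[0,0,-0.05]]]}}

```text
time_s: 12.45
tool_pos: [0.4733, -0.1285, 0.2779]
ee_rot: [0.982, 0.191, 0.001, 0.001]
ft_force: [-1.0, 2.1, 12.4]
finger_gap: 0.123
gripper_force: 30.0
```

Request:
{"method": "step_arm", "body": {"rows": [[[0,0,0.0003],[0,0,-0.05]],[[0,0,0.0002],[0,0,-0.05]]]}}

```text
time_s: 12.65
tool_pos: [0.4733, -0.1285, 0.2777]
ee_rot: [0.971, 0.24, 0.001, 0.001]
ft_force: [-2.5, 2.5, 16.7]
finger_gap: 0.126
gripper_force: 30.0
```

Request:
{"method": "step_arm", "body": {"rows": [[[0,0,0],[0,0,-0.05]],[[0,0,0.0001],[0,0,-0.05]]]}}

```text
time_s: 12.85
tool_pos: [0.4733, -0.1285, 0.2776]
ee_rot: [0.958, 0.288, 0.001, 0.001]
ft_force: [-2.1, 3.1, 16.6]
finger_gap: 0.124
gripper_force: 30.0
```

```bash
python3 - <<'E'
from rig import sense
from h import *
s=sense();print(s["tool_pos"],R.from_quat(s["ee_rot"]).as_euler("xyz"),s["ft_force"],s["moment"],s["finger_gap"])
E
```

```text
[ 0.47326384 -0.12852659  0.27760961] [ 3.13948386e+00 -1.65453622e-03  5.84251986e-01] [-2.06895037  3.05112634 16.64181128] [ 0.69329967  0.69604418 -0.2329002 ] 0.12441728883617699
```

Request:
{"method": "step_arm", "body": {"rows": [[[0,-0.0002,0],[0,0,-0.05]],[[0,-0.0002,0],[0,0,-0.05]]]}}

```text
time_s: 13.05
tool_pos: [0.4731, -0.1283, 0.2775]
ee_rot: [0.942, 0.336, 0.001, 0.001]
ft_force: [-1.9, 1.1, 13.3]
finger_gap: 0.126
gripper_force: 30.0
```

Request:
{"method": "step_arm", "body": {"rows": [[[0,0,0.0002],[0,0,-0.05]],[[0,0,0.0001],[0,0,-0.05]]]}}

```text
time_s: 13.25
tool_pos: [0.4731, -0.1283, 0.2774]
ee_rot: [0.924, 0.382, 0.001, 0.001]
ft_force: [-2.5, 2.1, 17.0]
finger_gap: 0.126
gripper_force: 30.0
```

Request:
{"method": "step_arm", "body": {"rows": [[[0,0,-0.0001],[0,0,-0.05]],[[0,0,0.0001],[0,0,-0.05]]]}}

```text
time_s: 13.45
tool_pos: [0.4731, -0.1283, 0.2772]
ee_rot: [0.904, 0.428, 0.001, 0.001]
ft_force: [-2.2, 2.0, 15.9]
finger_gap: 0.121
gripper_force: 30.0
```

Request:
{"method": "step_arm", "body": {"rows": [[[0,0,0],[0,0,-0.05]],[[0,0,0.0001],[0,0,-0.05]]]}}

```text
time_s: 13.65
tool_pos: [0.4731, -0.1283, 0.2772]
ee_rot: [0.881, 0.473, 0.001, 0.001]
ft_force: [-1.8, 2.7, 15.4]
finger_gap: 0.124
gripper_force: 30.0
```

Request:
{"method": "step_arm", "body": {"rows": [[[0,0,0],[0,0,-0.05]],[[0,0,0.0001],[0,0,-0.05]]]}}

```text
time_s: 13.85
tool_pos: [0.473, -0.1283, 0.2771]
ee_rot: [0.857, 0.516, 0.001, 0.001]
ft_force: [-3.1, 2.9, 17.2]
finger_gap: 0.122
gripper_force: 30.0
```

```bash
python3 - <<'E'
from rig import sense,cams
from h import *
import pickle
s=sense();f=cams.grab_frame("wrist");pickle.dump((s,f),open("w5.pkl","wb"))
print(s["tool_pos"],R.from_quat(s["ee_rot"]).as_euler("xyz"),s["ft_force"],s["moment"],s["finger_gap"])
I=np.hstack([pickle.load(open("w4.pkl","rb"))[1]["img"][200:380,220:420],f["img"][200:380,220:420]])
cv2.imwrite("pics/w5.png",cv2.resize(I[...,::-1],None,fx=2,fy=2))
for n in("w4.pkl","w5.pkl"):
    s,f=pickle.load(open(n,"rb"));d=f["depth"];H=f["hand_eye"]
    v,u=np.mgrid[200:380,220:420];d=d[200:380,220:420]
    P=np.stack([(u-f["cx"])/f["fx"]*d,(v-f["cy"])/f["fy"]*d,d,np.ones_like(d)],-1)@H.T
    b=cv2.inRange(cv2.cvtColor(f["img"],cv2.COLOR_RGB2HSV),(100,110,40),(130,255,255))[200:380,220:420]>0
    q=P[b&(P[...,2]<.215)&(P[...,2]>.155)];print(n,len(q),np.percentile(q[:,2],[1,5,10,20,30,50,70]).round(4),np.percentile(q[:,0],[95,99]))
E
```

```text
[ 0.47304476 -0.12825625  0.27706359] [ 3.13895451e+00 -3.49185069e-04  1.08427613e+00] [-3.14968334  2.85363535 17.15475479] [ 0.49939572  0.63363617 -0.21591564] 0.12235925241454997
w4.pkl 1648 [0.164  0.1649 0.1653 0.1658 0.1663 0.1672 0.1684] [0.02397227 0.02430807]
w5.pkl 1635 [0.1638 0.1648 0.1652 0.1657 0.1663 0.1672 0.1684] [0.02397785 0.0244129 ]
```

View pics/w5.png

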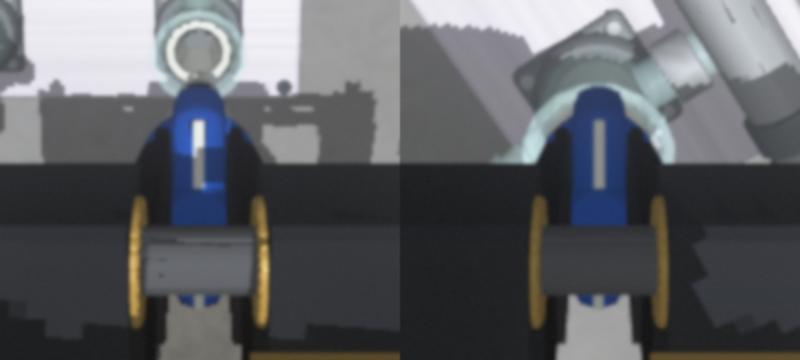

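The plug sits unchanged between the pads (left at lift, right now; wing at crop 598,160) and turns with the hand, so it hasn't slipped. I'll carry on turning.

Request:
{"method": "step_arm", "body": {"rows": [[[0,0,-0.0002],[0,0,-0.05]],[[0,0,0.0001],[0,0,-0.05]]]}}

```text
time_s: 14.1
tool_pos: [0.473, -0.1283, 0.277]
ee_rot: [0.83, 0.558, 0.001, 0.001]
ft_force: [-2.4, 1.4, 14.4]
finger_gap: 0.122
gripper_force: 30.0
```

Request:
{"method": "step_arm", "body": {"rows": [[[0,0,0],[0,0,-0.05]],[[0,0,0],[0,0,-0.05]]]}}

```text
time_s: 14.3
tool_pos: [0.473, -0.1282, 0.277]
ee_rot: [0.801, 0.599, 0.001, 0.001]
ft_force: [-1.9, 2.7, 12.6]
finger_gap: 0.126
gripper_force: 30.0
```

Request:
{"method": "step_arm", "body": {"rows": [[[0,0,0.0003],[0,0,-0.05]],[[0,0,0.0001],[0,0,-0.05]]]}}

```text
time_s: 14.5
tool_pos: [0.473, -0.1282, 0.2768]
ee_rot: [0.77, 0.638, 0.001, 0.001]
ft_force: [-4.1, 2.9, 17.8]
finger_gap: 0.123
gripper_force: 30.0
```

Request:
{"method": "step_arm", "body": {"rows": [[[0,0,0],[0,0,-0.05]],[[0,0,0],[0,0,-0.05]]]}}

```text
time_s: 14.7
tool_pos: [0.4729, -0.1282, 0.2768]
ee_rot: [0.737, 0.676, 0.001, 0.001]
ft_force: [-4.1, 2.9, 16.7]
finger_gap: 0.124
gripper_force: 30.0
```

Request:
{"method": "step_arm", "body": {"rows": [[[0.0001,-0.0002,0],[0,0,-0.05]],[[0.0001,-0.0001,0],[0,0,-0.05]]]}}

```text
time_s: 14.9
tool_pos: [0.4727, -0.1281, 0.2767]
ee_rot: [0.702, 0.712, 0.0, 0.001]
ft_force: [-3.2, 0.6, 13.1]
finger_gap: 0.128
gripper_force: 30.0
```

Request:
{"method": "step_arm", "body": {"rows": [[[0,0,0.0001],[0,0,-0.05]],[[0,0,0],[0,0,-0.02]],[[0,0,0],[0,0,0]],[[0,0,0],[0,0,0]]]}}

```text
time_s: 15.3
tool_pos: [0.4727, -0.1281, 0.2767]
ee_rot: [0.678, 0.736, 0.0, 0.001]
ft_force: [-4.0, 0.9, 15.1]
finger_gap: 0.126
gripper_force: 30.0
```

```bash
python3 - <<'E'
from rig import sense,cams
from h import *
s=sense()
print(s["tool_pos"],R.from_quat(s["ee_rot"]).as_euler("xyz"),s["ft_force"],s["moment"],s["finger_gap"])
E
```

```text
[ 0.47273811 -0.12808594  0.27665002] [3.13929783e+00 1.35607568e-03 1.65284474e+00] [-4.04698224  0.90025467 15.14576619] [0.34549465 0.59021028 0.01095205] 0.12572611363040392
```

Request:
{"method": "step_arm", "body": {"rows": [[[0,0,-0.0008],[0,0,0]],[[0,0,-0.0006],[0,0,0]],[[0,0,0],[0,0,0]]]}}

```text
time_s: 15.6
tool_pos: [0.4728, -0.1281, 0.2768]
ee_rot: [0.678, 0.735, 0.0, 0.001]
ft_force: [3.7, -2.0, -8.5]
finger_gap: 0.122
gripper_force: 30.0
```

Request:
{"method": "step_arm", "body": {"rows": [[[0,0,-0.0005],[0,0,0]],[[0,0,-0.0002],[0,0,0]],[[0,0,0],[0,0,0]]]}}

```text
time_s: 15.9
tool_pos: [0.4727, -0.1281, 0.2768]
ee_rot: [0.678, 0.735, 0.0, 0.0]
ft_force: [6.2, -2.5, -19.5]
finger_gap: 0.126
gripper_force: 30.0
```

It holds against about 19 N of upward pull, so the taper has bitten. I'll unload, open part way and lift clear.

Request:
{"method": "step_arm", "body": {"rows": [[[0,0,0.0008],[0,0,0]],[[0,0,0.0003],[0,0,0]],[[0,0,0],[0,0,0]]]}}

```text
time_s: 16.2
tool_pos: [0.4726, -0.128, 0.2767]
ee_rot: [0.678, 0.736, 0.0, 0.001]
ft_force: [5.1, -2.3, -5.9]
finger_gap: 0.128
gripper_force: 30.0
```

Request:
{"method": "step_arm", "body": {"rows": [[[-0.0002,0.0004,0.0004],[0,0,0]],[[0,0,0],[0,0,0]],[[0,0,0],[0,0,0]]]}}

```text
time_s: 16.5
tool_pos: [0.4728, -0.1281, 0.2767]
ee_rot: [0.678, 0.735, 0.0, 0.0]
ft_force: [1.1, -1.4, 6.4]
finger_gap: 0.124
gripper_force: 30.0
```

Request:
{"method": "step_arm", "body": {"rows": [[[0,0,0],[0,0,0]],[[0,0,0],[0,0,0]],[[0,0,0],[0,0,0]],[[0,0,0],[0,0,0]],[[0,0,0],[0,0,0]],[[0,0,0],[0,0,0]]], "fingers": 0.65}}

```text
time_s: 17.1
tool_pos: [0.4728, -0.128, 0.2762]
ee_rot: [0.678, 0.735, -0.0, -0.0]
ft_force: [0.2, 0.1, -0.2]
finger_gap: 0.351
gripper_force: 0.0
```

Request:
{"method": "step_arm", "body": {"rows": [[[0,0,-0.01],[0,0,0]],[[0,0,-0.02],[0,0,0]],[[0,0,-0.03],[0,0,0]],[[0,0,-0.03],[0,0,0]],[[0,0,-0.02],[0,0,0]],[[0,0,0],[0,0,0]],[[0,0,0],[0,0,0]]]}}

```text
time_s: 17.8
tool_pos: [0.4725, -0.1279, 0.3864]
ee_rot: [0.678, 0.736, 0.0, 0.0]
ft_force: [0.1, 0.3, 0.1]
finger_gap: 0.355
gripper_force: 0.0
```

```bash
python3 - <<'E'
from rig import sense,cams
from h import *
import pickle
s=sense();print(s["tool_pos"],s["ft_force"],s["finger_gap"],s["time_s"])
f=cams.grab_frame("wrist");g=cams.grab_frame("top");pickle.dump((s,f),open("w6.pkl","wb"))
cv2.imwrite("pics/w6.png",np.hstack([cv2.resize(f["img"],(440,330)),cv2.resize(g["img"][220:310,220:420],(360,162)) if 0 else cv2.copyMakeBorder(cv2.resize(g["img"][150:320,215:420],(360,298)),0,32,0,0,0)])[...,::-1])
E
```

```text
[ 0.47250079 -0.12791464  0.38642638] [0.11021002 0.25493917 0.06235163] 0.35465624695961195 17.8
```

View pics/w6.png

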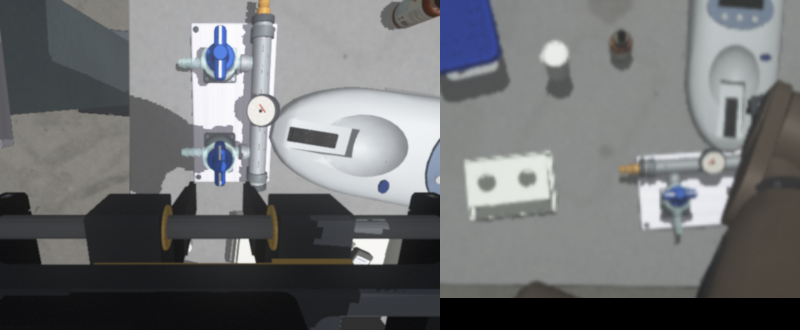

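The plug stands in the barrel at (220,157), in line with the fitted one at (220,58), and the bystanders haven't moved. I'll check the handle angles by the white stripes and the blue wings.

```bash
python3 - <<'E'
import pickle
from h import *
s,f=pickle.load(open("w6.pkl","rb"));T=wristT(s,f)
d=f["depth"];v,u=np.mgrid[:480,:640]
P=np.stack([(u-f["cx"])/f["fx"]*d,(v-f["cy"])/f["fy"]*d,d,np.ones_like(d)],-1)@T.T
b=cv2.inRange(cv2.cvtColor(f["img"],cv2.COLOR_RGB2HSV),(100,110,40),(130,255,255))>0
for n,r0,r1 in(("fitted",40,130),("plug",190,275)):
    m=np.zeros_like(b);m[r0:r1,280:360]=1
    q=P[m&(d>0)&(P[...,2]>.103)&(P[...,2]<.125)]
    l=cv2.fitLine(q[:,:2].astype(np.float32),cv2.DIST_L2,0,.01,.01).ravel();print(n,axis(q),"line",np.degrees(np.arctan(l[1]/l[0]))%180,np.percentile(q[:,2],95),len(q))
E
```

```text
fitted (array([ 0.4647431 , -0.01997775]), (14.940242767333984, 44.9151611328125), -84.80722713470459) line 94.49078 0.11761785687610807 1435
plug (array([ 0.47347794, -0.12763008]), (14.613630294799805, 47.42327880859375), -83.95515632629395) line 94.889626 0.11197374702259938 1070
```

Both handles lie at about 94.5–94.9°, so they agree within half a degree.

```bash
python3 -c "
from rig import job_done;print(job_done())"
```

```text
the job is handed in; nothing more can be done
None
```

The plug is fitted shut in the empty barrel: it held against about 19 N of upward pull, its handle lines up with the fitted stopcock's to within about half a degree, press readings while turning peaked at 17.8 N, and the job was handed in at about 18 s.

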